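Stack wax wheels under the hold-down arm to cool flat

TASK

The warm wax wheels must cool flat under the hold-down arm. Raise the arm fully so that it stays back by itself, take the wooden block from the round platen and put it in the aluminium tray, then stack all the wax wheels flat and centred on the platen, lay the steel pressure plate centred on top, knob up, and only then bring the arm down so that its foot is left resting on the knob. Leave the jar, the black bowl, the wax pouring cup, the ribbed wax cylinder, the brush and the brick where they are.

Things in the scene. Friction and masses are not known exactly. Their poses are not given: they have to be found in the camera images.
- platen (a point): centre of the top face of the round aluminium platen (116 mm diameter, top 20 mm above the table) of the green hold-down fixture, fixed to the table. The fixture's base is 116 mm wide and 10 mm thick; its axes: z up, x from the platen centre towards the post that carries the arm (105 mm to the pivot, post 34 mm thick along x, 60 mm wide along y and 138 mm high), y along the pivot axis
- pivot (a point): pivot axis of the hold-down arm, 120 mm above the table, between the post's two cheeks; axes as the platen's
- lever (a joint): angle of the hold-down arm (rad): 0 level, pointing from the pivot towards -x of the platen's axes, out over the platen; positive is raised; 1.57 upright; stops at -0.6 and 1.8. Damped: let go short of upright it sinks slowly by its own weight (2 N at the foot); let go beyond about 1.65 it stays back against its stop
- lever_grip (a point): middle of the black cylindrical grip at the free end of the arm (26 mm diameter, 28 mm long along the pivot axis, its axis level), 175 mm from the pivot on the arm's centre line; the arm is a steel bar 16 mm wide and 12 mm thick
- lever_foot (a point): lowest point of the round rubber foot (12 mm radius) under the arm, 105 mm out from the pivot, 24 mm below the arm's centre line; it comes down over the platen centre
- wheel1: cream wax wheel pattern lying flat: ribbed rim 100 mm outside and 82 mm inside diameter, 16 mm high, with one straight web 18 mm wide and 14 mm high running right across the middle (two half-moon windows beside the web, which fingers fit into). Origin: centre of the underside; x runs along the web, y across it, z up. May be absent
- wheel2: cream wax wheel pattern lying flat: ribbed rim 100 mm outside and 82 mm inside diameter, 16 mm high, with one straight web 18 mm wide and 14 mm high running right across the middle (two half-moon windows beside the web, which fingers fit into). Origin: centre of the underside; x runs along the web, y across it, z up. May be absent
- wheel3: cream wax wheel pattern lying flat: ribbed rim 100 mm outside and 82 mm inside diameter, 16 mm high, with one straight web 18 mm wide and 14 mm high running right across the middle (two half-moon windows beside the web, which fingers fit into). Origin: centre of the underside; x runs along the web, y across it, z up. May be absent
- wheel4: cream wax wheel pattern lying flat: ribbed rim 100 mm outside and 82 mm inside diameter, 16 mm high, with one straight web 18 mm wide and 14 mm high running right across the middle (two half-moon windows beside the web, which fingers fit into). Origin: centre of the underside; x runs along the web, y across it, z up. May be absent
- pressplate: steel pressure plate: disc 100 mm diameter and 8 mm thick with a knob 32 mm diameter and 24 mm high in the middle of its top (32 mm in all), 0.4 kg. Origin: centre of the underside, z up through the knob
- block: wooden parking block, 60 mm (x) by 36 mm (y) by 40 mm high, standing on the platen under the arm's foot at the start. Origin: centre of the underside
- tray_in (a point): centre of the inner floor (4 mm above the table) of the shallow open aluminium tray, inside 142 mm (x) by 112 mm (y), outside height 28 mm, walls 4 mm, fixed to the table
- jar: bystander: closed jar, 68 mm diameter, 85 mm high; origin centre of underside
- funnel: bystander: cream wax pouring cup standing on its narrow end, 68 mm wide at the top, 85 mm high; origin centre of underside
- pan: bystander: black bowl, 170 mm diameter, 60 mm high; origin centre of underside
- sleeve: bystander: ribbed cream wax cylinder, 96 mm diameter, 75 mm high; origin centre of underside
- brush: bystander: brush with wooden handle lying on the table, 170 mm long; origin on its underside, x towards the bristles
- brick: bystander: small red brick, 100 x 60 x 50 mm; origin centre of underside
Not all that is in view belongs to the job. What is shaped like the wheel2 but purple is not meant.

How it is judged:
On the way, in this order (a step that is already met when the one before it is completed fails the run):
1. the hold-down arm is raised past upright (value of joint lever above 1.6 rad), for 0.2 s.
2. with the arm still up, all the wheels lie centred on the platen with the pressure plate centred on top (horizontal distance between each of wheel1, wheel2, wheel3, wheel4, pressplate and platen below 0.01 m and angle between each of wheel1, wheel2, wheel3, wheel4, pressplate's own z axis and vertical below 0.12 rad and height (world z) of each of wheel1, wheel2, wheel3, wheel4 above 0.015 m and z of pressplate in the frame of wheel1 above 0.012 m and z of pressplate in the frame of wheel2 above 0.012 m and z of pressplate in the frame of wheel3 above 0.012 m and z of pressplate in the frame of wheel4 above 0.012 m and value of joint lever above 1 rad), for 0.2 s.
3. the arm is lowered until its foot rests on the pressure plate (contact force between lever and pressplate above 0.4 N), for 0.2 s.
At the end, for the whole second after the job is handed in: All wheels present lie flat (tilt under 0.12 rad) in one stack, each centred on the platen within 10 mm; the pressure plate lies flat on top, centred within 10 mm; the foot bears on it with over 0.4 N; the block is in the tray; all is released and at rest (horizontal distance between each of wheel1, wheel2, wheel3, wheel4, pressplate and platen below 0.01 m and angle between each of wheel1, wheel2, wheel3, wheel4, pressplate's own z axis and vertical below 0.12 rad and height (world z) of each of wheel1, wheel2, wheel3, wheel4 above 0.015 m and z of pressplate in the frame of wheel1 above 0.012 m and z of pressplate in the frame of wheel2 above 0.012 m and z of pressplate in the frame of wheel3 above 0.012 m and z of pressplate in the frame of wheel4 above 0.012 m and x of block in the frame of tray_in between -0.068 and 0.068 m and y of block in the frame of tray_in between -0.053 and 0.053 m and z of block in the frame of tray_in below 0.035 m and contact force between lever and pressplate above 0.4 N and linear speed of each of wheel1, wheel2, wheel3, wheel4, pressplate, block below 0.02 m/s); the robot touches nothing.
It fails at once if the jar, the pouring cup or the ribbed cylinder is knocked over (angle between any of jar, funnel, sleeve's own z axis and vertical above 0.5 rad).
It fails at once if a bystander is pushed more than 60 mm from its place (distance of any of jar, funnel, pan, sleeve, brush, brick from where it was at the start of the episode above 0.06 m).
Of wheel1, wheel2, wheel3, wheel4 only 2 to 4 are there at a start; the rules pass over those that are not, and their reading is None.
At some moment in a run one of wheel1, wheel2, wheel3, wheel4, pressplate may be knocked a few centimetres aside while the robot is not near it.
Once in a run the grip may slacken for a moment while it holds something.
It also fails if it takes over 210 s, if anything falls off the work surface, if the arm or the gripper's body presses on something with over 40 N, if the wrist force passes 120 N, or if a joint passes its speed limit or range.

ROBOT

A 6-joint arm with a two-finger parallel gripper is mounted at the origin on the work surface. World frame = base frame: x ahead of the robot, y to its left, z up, the work surface at z = 0. Lengths are in m, angles in rad, forces in N, time in s.
With the tool pointing down it reaches from about 0.4 to 0.925 m from the base axis. Payload 3.4 kg.
Tool frame: the origin (TCP) lies midway between the tips of the shut fingers; the grasp point (between the pads) lies 19 mm behind it; z points along the fingers, y is the line along which they close (so a half turn about z gives the same grasp; the last joint's range is limited). The gripper opens to 85 mm and grips with 20 to 120 N. Pads are 22 mm wide; open, the fingers measure 114 mm over their backs; the gripper's body (76 mm by 85 mm) begins 54 mm behind the grasp point. The pads swing forward as they close: fully open they stand 13 mm farther back than shut.
Start: joints at [1.073, 0.307, 1.506, -0, 1.328, -0.073], TCP at [0.237, 0.524, 0.231] pointing down, gripper open.
Joint ranges: [-3.12, 3.12], [-1.05, 2.28], [0.14, 2.33], [-1.42, 4.57], [0.1, 2.73], [-2.68, 2.68]. Speed limits (rad/s): [2.57, 2.57, 3.14, 3.14, 3.14, 3.14].

INTERFACE

Orientations are given as a rotation vector (axis times angle).
In Python, from bench import robot, fingers, solver, status, viewer, ticket gives the robot as it stands. Calls block until the motion is done:
- robot.reach(position, orientation): joint-space move of the TCP to a pose.
- robot.move_straight(position, velocity=0.15, frame=None, force_limit=None): straight line of the TCP; frame=None keeps the orientation; velocity is the mean speed in m/s. With force_limit (N) it stops when the force on the tool has changed by that much, and returns True; else False.
- robot.set_joints(angles): joint-space move.
- fingers.gripper_to(opening, force=None): finger opening in m; force is the grip in N (None keeps the last); returns when the fingers have stopped.
- robot.sleep(seconds).
- solver.inverse_kinematics(position, orientation): joint angles nearest the present ones, or None.
- status.get_state(): the state.
- viewer.capture(name): name is "scene" or "top" or "wrist"; returns a dict with "color" (384x512x3 uint8, red, green, blue), "camera_matrix" (3x3 intrinsics, pixels), "rvec" (rotation vector, rad) and "tvec" (3), from world to camera coordinates, as OpenCV has them; the wrist camera has in their place "tool_from_camera" (4x4, takes a point from camera to tool coordinates, whose origin is the TCP and whose axes are the flange's). Camera axes: x right, y down, z forward; pixel columns grow to the right and rows downward; lengths in m; the calibration is good to about 2 mm. The wrist camera is an equidistant fisheye: a pixel r from the principal point sees the ray r / f radians off the axis. A picture is of the moment at which its call begins: read the wrist's pose just before it. There is no depth.
A pose or a line that the arm cannot do raises robot.PlanningError and nothing moves.
- ticket.hand_in(): hands the job in; it is judged then, once.
The state is a dict: "t": time; "joint_positions": joint angles; "qvel": joint speeds; "joint_efforts": joint torques, N m; "tool_pos": TCP position; "tool_rot": TCP orientation; "force": force on the tool from outside, world axes, zero at the start; "wrist_torque": the same for the moment, N m; "opening": finger opening in m; "grip_force": force on a finger pad.
Only numpy, scipy, OpenCV 4.12 (cv2) and the standard library are available. Lean on these libraries where they do the work, as an engineer would, in place of code of your own. Each camera call takes 0.05 s, during which the arm holds its last target. There are 200 camera calls.

## Working session

There is one attempt and no reset: what is moved stays moved. The work goes in short steps, each a Python script; the robot and the scene stay as the last script left them, time stands still between calls to the robot, and variables do not carry over. Pictures are saved under pics/ and viewed, at most 17 in all, crops included, and the job is handed in when it is done.

```bash
ls; mkdir -p pics
python3 - <<'E'
from bench import robot, fingers, solver, status, viewer, ticket
import cv2,numpy as np,pickle
for n in("scene","top","wrist"):
    c=viewer.capture(n); cv2.imwrite(f"pics/{n}0.png",c["color"][:,:,::-1]); pickle.dump(c,open(f"{n}0.pkl","wb"))
    print(n,{k:np.round(v,4).tolist() for k,v in c.items() if k!="color"})
s=status.get_state(); print(s)
a=cv2.imread("pics/scene0.png");b=cv2.imread("pics/top0.png")
cv2.imwrite("pics/top0b.png",cv2.resize(b,(800,600),interpolation=cv2.INTER_CUBIC))
cv2.imwrite("pics/scene0b.png",cv2.resize(a,(800,600),interpolation=cv2.INTER_CUBIC))
E
```

```text
pics
scene {'camera_matrix': [[372.2528, 0.0, 262.3361], [0.0, 372.2528, 190.8933], [0.0, 0.0, 1.0]], 'rvec': [2.0625, 0.788, -0.3814], 'tvec': [-0.4592, -0.0865, 1.4064]}
top {'camera_matrix': [[366.7454, 0.0, 257.2218], [0.0, 366.7454, 191.2623], [0.0, 0.0, 1.0]], 'rvec': [2.1597, -2.1389, 0.1719], 'tvec': [0.0782, 0.533, 1.1449]}
wrist {'camera_matrix': [[297.3186, 0.0, 253.9759], [0.0, 297.3186, 196.2431], [0.0, 0.0, 1.0]], 'tool_from_camera': [[-0.0002, -0.9466, -0.3223, 0.0835], [1.0, -0.0001, -0.0001, -0.001], [0.0001, -0.3223, 0.9466, -0.1435], [0.0, 0.0, 0.0, 1.0]]}
{'t': 0.15, 'joint_positions': array([ 1.07251194e+00,  3.07397135e-01,  1.50737589e+00,  2.39199279e-06,
        1.32844003e+00, -7.35161833e-02]), 'qvel': array([ 0.00172833, -0.00107474, -0.00448031, -0.001327  ,  0.00184735,
        0.00123914]), 'joint_efforts': array([ 6.98328331e-04, -4.57982934e+01, -2.52218610e+01, -4.59419534e-04,
        8.57024104e-03, -2.03791996e-05]), 'tool_pos': array([0.23673024, 0.52340558, 0.23059401]), 'tool_rot': array([-6.62123431e-01, -3.07055465e+00,  2.44062753e-03]), 'force': array([-0.59540431, -0.25722431, -0.04001858]), 'wrist_torque': array([ 0.02381939, -0.0043624 ,  0.0334329 ]), 'grip_force': 0.0, 'opening': 0.08559294477506853}
```

View pics/top0b.png

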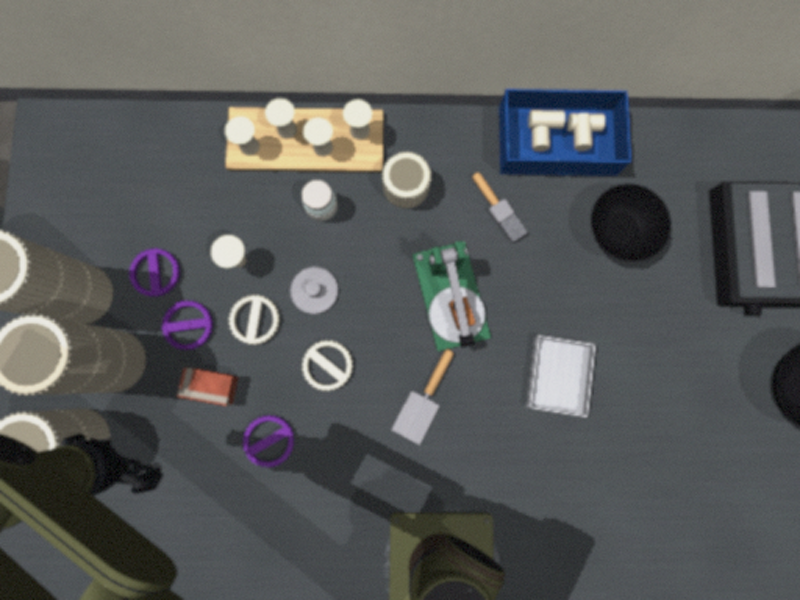

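View pics/scene0b.png

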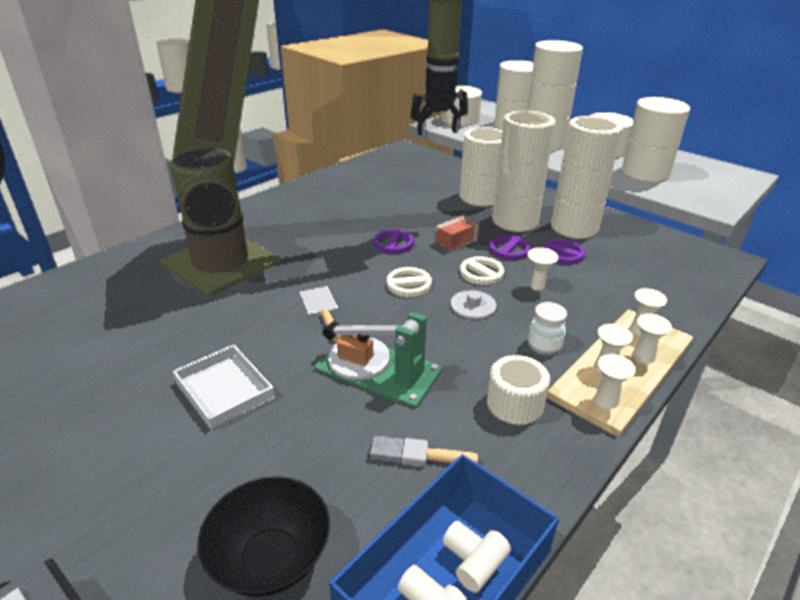

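The top view shows the cream wheels at (254,320) and (327,365). The look-alikes are purple wheels at (155,272), (187,325) and (268,441). The steel plate with its knob is at (314,290), and the fixture has its platen at (457,313) and post at (445,257). The block is under the arm and the tray is at (562,375). The scene view agrees, with two cream wheels at (409,281) and (482,270). Next I'll measure from both views.

```bash
cat > h.py <<'E'
from bench import robot, fingers, solver, status, viewer, ticket
import cv2,numpy as np
from scipy.spatial.transform import Rotation as R
def cap(n):
    s=status.get_state(); c=viewer.capture(n); c["s"]=s; c["n"]=n; c["hsv"]=cv2.cvtColor(c["color"],cv2.COLOR_RGB2HSV); return c
def rays(c,px):
    px=np.atleast_2d(np.asarray(px,float)); K=c["camera_matrix"]
    d=np.c_[(px[:,0]-K[0,2])/K[0,0],(px[:,1]-K[1,2])/K[1,1],np.ones(len(px))]
    if c["n"]=="wrist":
        r=np.hypot(d[:,0],d[:,1])+1e-12; d=np.c_[d[:,:2]/r[:,None]*np.sin(r)[:,None],np.cos(r)]
        T=c["tool_from_camera"]; Rt=R.from_rotvec(c["s"]["tool_rot"]).as_matrix()
        return Rt@T[:3,3]+c["s"]["tool_pos"], d@(Rt@T[:3,:3]).T
    Rw=R.from_rotvec(np.ravel(c["rvec"])).as_matrix(); return -Rw.T@np.ravel(c["tvec"]), d@Rw
def plane(c,px,z):
    o,d=rays(c,px); return o+d*((z-o[2])/d[:,2])[:,None]
def project(c,P):   # fixed and wrist cameras
    P=np.atleast_2d(P)
    if c["n"]!="wrist": return cv2.projectPoints(P,np.ravel(c["rvec"]),np.ravel(c["tvec"]),c["camera_matrix"],None)[0][:,0]
    T=c["tool_from_camera"]; Rt=R.from_rotvec(c["s"]["tool_rot"]).as_matrix(); K=c["camera_matrix"]
    q=((P-c["s"]["tool_pos"])@Rt-T[:3,3])@T[:3,:3]; r=np.hypot(q[:,0],q[:,1]); th=np.arctan2(r,q[:,2])
    return np.c_[K[0,2]+K[0,0]*th*q[:,0]/r,K[1,2]+K[1,1]*th*q[:,1]/r]
def tri(c1,p1,c2,p2):
    (o1,d1),(o2,d2)=rays(c1,p1),rays(c2,p2); d1,d2=d1[0],d2[0]
    a,b=np.linalg.lstsq(np.c_[d1,-d2],o2-o1,rcond=None)[0]; p,q=o1+a*d1,o2+b*d2
    return (p+q)/2,np.linalg.norm(p-q)
def blobs(m,lo=30,hi=1e6):
    cs,_=cv2.findContours(m.astype(np.uint8),cv2.RETR_EXTERNAL,cv2.CHAIN_APPROX_NONE)
    return [c[:,0] for c in cs if lo<cv2.contourArea(c)<hi]
def down(yaw):  # tool z down; tool y (closing line) at angle yaw from world x
    y=np.array([np.cos(yaw),np.sin(yaw),0]); z=np.array([0,0,-1.]); return R.from_matrix(np.c_[np.cross(y,z),y,z]).as_rotvec()
def circ(P): # least squares circle
    A=np.c_[2*P[:,:2],np.ones(len(P))]; x=np.linalg.lstsq(A,(P[:,:2]**2).sum(1),rcond=None)[0]; return x[:2],np.sqrt(x[2]+x[0]**2+x[1]**2)
E
python3 - <<'E'
from h import *
top=cap("top");sc=cap("scene")
W=[((254,320),(409,281)),((327,365),(482,270)),((314,288),(474,297)),((457,313),(358,357)),((445,253),(410,330)),((466,340),(330,330)),((562,375),(223,385))]
# note wheel pairing tested both ways
for i,(a,b) in enumerate(W):
    a=np.array(a)/1.5625;b=np.array(b)/1.5625; print(i,np.round(plane(top,a,0.015)[0],3),np.round(plane(sc,b,0.015)[0],3),[np.round(v,3) for v in tri(top,a,sc,b)])
for c in(top,sc):
    H=c["hsv"]; 
    for (a,b) in W: 
        p=a if c is top else b; x,y=[int(v/1.5625) for v in p]; print(H[y,x],end=' ')
    print()
    for b in blobs((H[:,:,2]>140)&(H[:,:,1]<90),60,3000):
        P=plane(c,b,0.015); k,r=circ(P); e=cv2.fitEllipse(b); print(c["n"],np.round(b.mean(0)*1.5625),np.round(k,4),round(r,4),len(b),"ell",np.round(plane(c,e[0],0.015)[0],4))
E
```

```text
0 [0.488 0.392 0.015] [0.403 0.234 0.015] [array([0.433, 0.323, 0.014]), np.float64(0.171)]
1 [0.396 0.237 0.015] [0.498 0.387 0.015] [array([0.464, 0.283, 0.047]), np.float64(0.169)]
2 [0.557 0.269 0.015] [0.55  0.283 0.015] [array([0.557, 0.269, 0.025]), np.float64(0.004)]
3 [ 0.507 -0.033  0.015] [ 0.505 -0.031  0.015] [array([ 0.507, -0.033,  0.017]), np.float64(0.0)]
4 [ 0.636 -0.008  0.015] [0.524 0.099 0.015] [array([ 0.61 , -0.001,  0.119]), np.float64(0.004)]
5 [ 0.45  -0.052  0.015] [ 0.405 -0.011  0.015] [array([ 0.447, -0.046,  0.058]), np.float64(0.0)]
6 [ 0.38  -0.25   0.015] [ 0.383 -0.248  0.015] [array([ 0.381, -0.249,  0.015]), np.float64(0.004)]
[ 26   9 234] [ 26   9 232] [135  11 182] [  7  40 145] [125  10 155] [ 0 14 36] [115   7 220] 
top [ 28. 430.] [0.256  0.8374] 0.0455 87 ell [0.26   0.8355 0.015 ]
top [416. 416.] [0.293  0.0541] 0.0434 88 ell [0.2915 0.0547 0.015 ]
top [204. 396.] [0.327  0.4874] 0.0301 63 ell [0.3301 0.4862 0.015 ]
top [326. 365.] [0.3963 0.2386] 0.0504 89 ell [0.396  0.2386 0.015 ]
top [562. 374.] [ 0.3805 -0.2486] 0.0763 176 ell [ 0.38
[... 2187 characters left out ...]
 [-0.2554 -0.3536  0.015 ]
scene [482. 269.] [0.493  0.3902] 0.0573 67 ell [0.4944 0.3886 0.015 ]
scene [542. 255.] [0.5671 0.5464] 0.0401 45 ell [0.5675 0.5456 0.015 ]
scene [ 64. 256.] [-0.2705 -0.247 ] 0.035 40 ell [-0.2697 -0.2473  0.015 ]
scene [ 12. 209.] [-0.5887 -0.031 ] 0.2408 75 ell [-0.631  -0.2331  0.015 ]
scene [258. 188.] [-0.2524  0.3065] 0.051 57 ell [-0.2544  0.3037  0.015 ]
scene [167. 135.] [-0.8367  0.4019] 0.1672 71 ell [-0.8842  0.3734  0.015 ]
scene [263. 112.] [-0.8252  0.8028] 0.2166 99 ell [-0.8185  0.7538  0.015 ]
scene [266.  34.] [-1.7128  2.5457] 1.1172 107 ell [-2.0065  1.6701  0.015 ]
scene [163.  37.] [-2.5331  1.3655] 0.9469 176 ell [-2.4372  1.2445  0.015 ]
```

Run:
```python
from h import *
import pickle
robot.reach([0.44,0.30,0.32],down(0.3+np.pi/2)); a=cap("wrist"); a2=None
robot.reach([0.46,-0.04,0.30],down(0.275+np.pi/2)); b=cap("wrist")
robot.reach([0.40,-0.10,0.30],down(0.275+np.pi/2)); c=cap("wrist")
pickle.dump((a,b,c),open("w1.pkl","wb"))
for n,i in zip("abc",(a,b,c)): cv2.imwrite(f"pics/w1{n}.png",i["color"][:,:,::-1])
im=np.hstack([i["color"][:,:,::-1] for i in (a,b)]); cv2.imwrite("pics/w1.png",cv2.resize(im,(800,300),interpolation=cv2.INTER_AREA))
print(status.get_state()["t"],status.get_state()["joint_positions"])
```

```text
3.3167 [-3.46348179e-01  2.04127439e-02  1.69238037e+00  7.40082300e-04
  1.42756147e+00 -2.19277829e+00]
```

View pics/w1a.png

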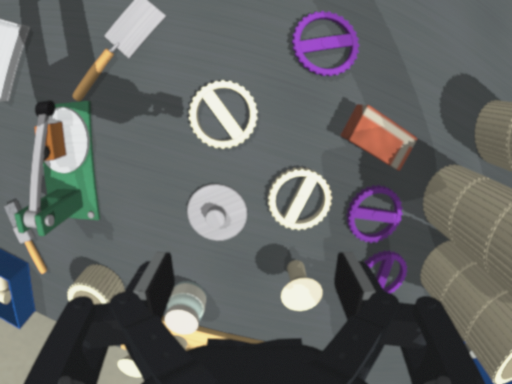

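View pics/w1b.png

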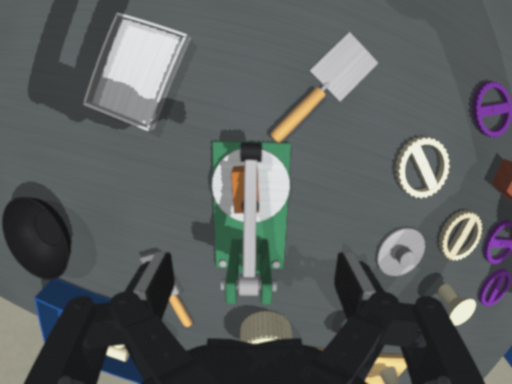

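The first wrist view confirms two cream wheels, at (223,113) and (300,198), with the plate knob at (217,214); the purple wheels are excluded. The second shows the fixture axis vertical in the image, grip at (251,152), platen around (251,184), block orange at (240,188) and tray at (138,72). Next I'll measure the grip, platen and fixture axis from these two positions.

Run:
```python
from h import *
import pickle
a,b,c=pickle.load(open("w1.pkl","rb"))
g0=np.array([0.447,-0.046,0.060])
pts=[]
for i in(a,b,c):
    u=project(i,g0)[0]; H=i["hsv"]; m=np.zeros(H.shape[:2],bool); x,y=np.int32(u); m[y-14:y+14,x-14:x+14]=1; m&=H[:,:,2]<45
    bs=blobs(m,20); bs.sort(key=cv2.contourArea); r=cv2.minAreaRect(bs[-1]); pts.append(r[0]); print("grip",u,np.round(r[0],1),np.round(r[1],1),r[2])
for p,q in((0,1),(0,2),(1,2)): print(tri((a,b,c)[p],pts[p],(a,b,c)[q],pts[q]))
for i in(b,c):
    H=i["hsv"]; g=(H[:,:,0]>60)&(H[:,:,0]<85)&(H[:,:,1]>100)&(H[:,:,2]>60)
    bb=max(blobs(g),key=cv2.contourArea); P=plane(i,bb,0.010); P=P[P[:,0]<0.56]; r=cv2.minAreaRect(P[:,:2].astype(np.float32)*1000); print("base",np.round(r[0]),np.round(r[1]),r[2])
    u=project(i,[0.505,-0.031,0.02])[0]; m=(H[:,:,2]>170)&(H[:,:,1]<40); mm=np.zeros_like(m); x,y=np.int32(u); mm[y-45:y+45,x-45:x+45]=1
    bs=blobs(m&mm,60); P=np.vstack([plane(i,k,0.020) for k in bs])
    k=np.array([0.505,-0.031])
    for it in range(15):   # keep the outer rim
        rr=np.linalg.norm(P[:,:2]-k,axis=1); Q=P[(rr>0.053)&(rr<0.063)]; k,rad=circ(Q)
    print("platen",np.round(k,4),rad,len(Q))
    br=blobs((H[:,:,0]<18)&(H[:,:,1]>110)&(H[:,:,2]>60)&mm,20)
    for q in br: r=cv2.minAreaRect(plane(i,q,0.06)[:,:2].astype(np.float32)*1000);print("block",np.round(r[0]),np.round(r[1]),r[2])
    # bar axis
```

```text
grip [ 45.08514836 108.23784203] [ 45.  107.5] [13. 18.] 90.0
grip [251.94371977 151.76285958] [250.5 145.5] [ 5. 17.] 90.0
grip [282.48287232 205.10280702] [281.5 200.5] [ 5. 17.] 90.0
(array([ 0.4434669 , -0.04967832,  0.05569837]), np.float64(0.006510341659456705))
(array([ 0.44443056, -0.04872659,  0.05621658]), np.float64(0.0044194548846530155))
(array([ 0.43865275, -0.05044285,  0.06658381]), np.float64(0.000489825390986416))
base [556. -75.] [17.  6.] 46.236717224121094
platen [ 0.5051 -0.0318] 0.05697988548537866 163
block [502. -51.] [63. 14.] 15.096078872680664
base [556. -75.] [16.  6.] 47.12730026245117
platen [ 0.5044 -0.032 ] 0.056761255791895955 143
block [499. -51.] [68. 17.] 17.23049545288086
```

```bash
cat >> h.py <<'E'
PSI=0.275; PL=np.array([0.505,-0.032,0.020]); UX=np.array([np.cos(PSI),np.sin(PSI),0]); PV=PL*[1,1,0]+0.105*UX+[0,0,0.120]
def grip_at(th): return PV-0.175*np.cos(th)*UX+[0,0,0.175*np.sin(th)]
OFF=np.array([0,0,-0.019])
def info():
    s=status.get_state(); print("t%.1f open %.4f gf %.1f F %s tcp %s"%(s["t"],s["opening"],s["grip_force"],np.round(s["force"],1),np.round(s["tool_pos"],4))); return s
E
python3 - <<'E'
from h import *
o=down(PSI+np.pi/2); th0=-0.35
fingers.gripper_to(0.055,40); g=grip_at(th0); print(g)
robot.reach(g+[0,0,0.12],o); hit=robot.move_straight(g+OFF,0.15,force_limit=12); print(hit); info()
fingers.gripper_to(0.015,40); s=info()
if 0.022<s["opening"]<0.034:
    for th in np.linspace(th0,1.76,17)[1:]:
        robot.move_straight(grip_at(th)+OFF,0.2)
        s=info()
        if np.linalg.norm(s["force"])>40: break
c=cap("scene"); cv2.imwrite("pics/lev1.png",c["color"][60:320,120:400,::-1])
E
```

```text
[ 0.44784135 -0.04812723  0.05999288]
False
t5.4 open 0.0547 gf 0.0 F [ 0.1  0.6 -0.1] tcp [ 0.4487 -0.0485  0.0419]
t5.8 open 0.0274 gf 40.6 F [0.2 5.8 5.4] tcp [ 0.4482 -0.0468  0.0419]
t6.0 open 0.0275 gf 40.3 F [ 1.8  6.5 -1.6] tcp [ 0.4417 -0.0485  0.0641]
t6.3 open 0.0269 gf 40.4 F [ 1.1  5.1 -2.2] tcp [ 0.4382 -0.0495  0.0869]
t6.6 open 0.0274 gf 40.6 F [ 0.1  5.3 -1.5] tcp [ 0.4375 -0.0497  0.1098]
t6.8 open 0.0272 gf 40.7 F [ 0.6  5.5 -1.3] tcp [ 0.4397 -0.0491  0.1324]
t7.1 open 0.0271 gf 41.0 F [-2.5  3.7 -2.2] tcp [ 0.4447 -0.0477  0.1545]
t7.4 open 0.0272 gf 41.1 F [-2.6  3.7 -1.2] tcp [ 0.4526 -0.0457  0.1758]
t7.6 open 0.0273 gf 41.0 F [-3.   4.1 -0.4] tcp [ 0.4633 -0.0428  0.1959]
t7.9 open 0.0271 gf 41.0 F [-4.6  3.1  1.3] tcp [ 0.4769 -0.0392  0.2147]
t8.2 open 0.0273 gf 41.0 F [-4.1  2.5  3.2] tcp [ 0.4931 -0.035   0.2315]
t8.4 open 0.0272 gf 40.8 F [-4.1  1.4  2.5] tcp [ 0.5108 -0.0303  0.2457]
t8.7 open 0.0273 gf 40.5 F [-3.6  0.6  3.1] tcp [ 0.5302 -0.0252  0.2573]
t9.0 open 0.0270 gf 40.3 F [-1.8 -1.2  2.1] tcp [ 0.5506 -0.0198  0.2661]
t9.2 open 0.0272 gf 40.2 F [-0.2 -4.4  0.3] tcp [ 0.5719 -0.0142  0.2722]
t9.5 open 0.0271 gf 39.9 F [-0.4 -5.4  1.5] tcp [ 0.5937 -0.0084  0.2754]
t9.8 open 0.0275 gf 39.6 F [ 1.3 -7.1  1.8] tcp [ 0.6162 -0.0025  0.2758]
t10.0 open 0.0276 gf 39.4 F [ 2.1 -7.1  2.4] tcp [0.6387 0.0034 0.2732]
```

View pics/lev1.png

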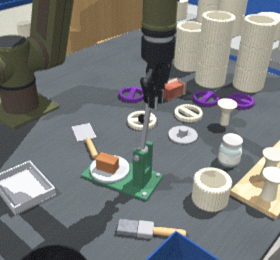

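The arm stands upright in the gripper at about (148,105), slightly past vertical. I'll release it, then look at the block, platen and tray from two wrist positions.

Run:
```python
from h import *
import pickle
fingers.gripper_to(0.055,40); s=info(); robot.move_straight(s["tool_pos"]+[0,0,0.09],0.2)
o=down(PSI+np.pi/2)
robot.reach([0.44,-0.05,0.30],o); b=cap("wrist"); robot.reach([0.40,-0.13,0.30],o); c=cap("wrist")
t=cap("top");pickle.dump((b,c,t),open("w2.pkl","wb"))
for n,i in zip("bc",(b,c)): cv2.imwrite(f"pics/w2{n}.png",i["color"][:,:,::-1])
for i in(b,c):
    H=i["hsv"]; u=project(i,[0.505,-0.031,0.02])[0]; mm=np.zeros(H.shape[:2],bool); x,y=np.int32(u); mm[y-55:y+55,x-55:x+55]=1
    g=(H[:,:,0]>50)&(H[:,:,0]<95)&(H[:,:,1]>80)
    bb=max(blobs(g&mm),key=cv2.contourArea); P=plane(i,bb,0.010)-PL; q=np.c_[P@UX,P@[-UX[1],UX[0],0]]
    for sg in(1,-1):
        e=q[(sg*q[:,1]>0.050)&(abs(q[:,0])<0.06)]; print("edge",np.polyfit(e[:,0],e[:,1],1),len(e))
    wh=(H[:,:,2]>120)&(H[:,:,1]<50)&mm; P=np.vstack([plane(i,k,0.02) for k in blobs(wh,60)]); k=PL[:2]
    for it in range(15):
        rr=np.linalg.norm(P[:,:2]-k,axis=1); Q=P[(rr>0.053)&(rr<0.063)]; k,rad=circ(Q)
    print("platen",np.round(k,4),rad,len(Q))
    br=max(blobs((H[:,:,0]<20)&(H[:,:,1]>90)&(H[:,:,2]>50)&mm,20),key=cv2.contourArea); r=cv2.minAreaRect(br.astype(np.float32)); print("blockpx",r,plane(i,r[0],0.06)); 
    tm=blobs((H[:,:,2]>90)&(H[:,:,1]<45)&~mm,1500)
    for q in tm: r=cv2.minAreaRect(q.astype(np.float32)); P=cv2.minAreaRect(plane(i,q,0.02)[:,:2].astype(np.float32)*1000); print("tray?",np.round(r[0]),P)
```

```text
t10.5 open 0.0547 gf 0.0 F [ 0.1 -0.4  0.6] tcp [0.6374 0.006  0.2728]
edge [0.04737027 0.05313437] 23
edge [-0.05449971 -0.05498821] 28
platen [ 0.5045 -0.0325] 0.05833990465196101 212
blockpx ((248.6639862060547, 203.262939453125), (45.927581787109375, 25.28899574279785), 87.79740142822266) [[ 0.4981455  -0.04214429  0.06      ]]
tray? [274. 313.] ((716.6235961914062, 70.07672119140625), (147.8858184814453, 131.36508178710938), 14.405238151550293)
tray? [217. 300.] ((723.1953125, -43.25035095214844), (214.83241271972656, 70.44198608398438), 3.9599132537841797)
tray? [402. 263.] ((551.3856811523438, 265.37408447265625), (114.22212219238281, 104.31221008300781), 60.85879135131836)
tray? [464. 302.] ((744.5968627929688, 744.2974853515625), (996.5685424804688, 210.39915466308594), 59.91712951660156)
tray? [238. 192.] ((681.0551147460938, -458.742431640625), (815.6643676757812, 1639.5018310546875), 42.70038604736328)Traceback (most recent call last):
  File "<stdin>", line 13, in <module>
    raise TypeError("expected non-empty vector for x")
TypeError: expected non-empty vector for x
```

View pics/w2c.png

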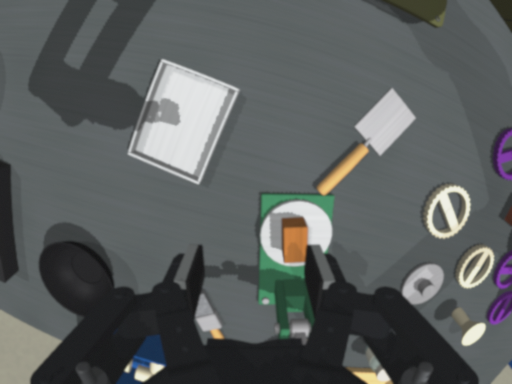

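The arm is back and the block stands clear: orange at (294,240), on the platen at (296,233), with the tray at (184,121). A zoom will separate the block's top face from its sides.

Run:
```python
import pickle,cv2,numpy as np
b,c,t=pickle.load(open("w2.pkl","rb"))
f=lambda i,x,y:cv2.resize(np.ascontiguousarray(i["color"][y:y+60,x:x+48,::-1]),None,fx=8,fy=8,interpolation=cv2.INTER_NEAREST)
cv2.imwrite("pics/z1.png",np.hstack([f(b,225,173),f(c,272,205)]))
```

```text
(no output)
```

View pics/z1.png

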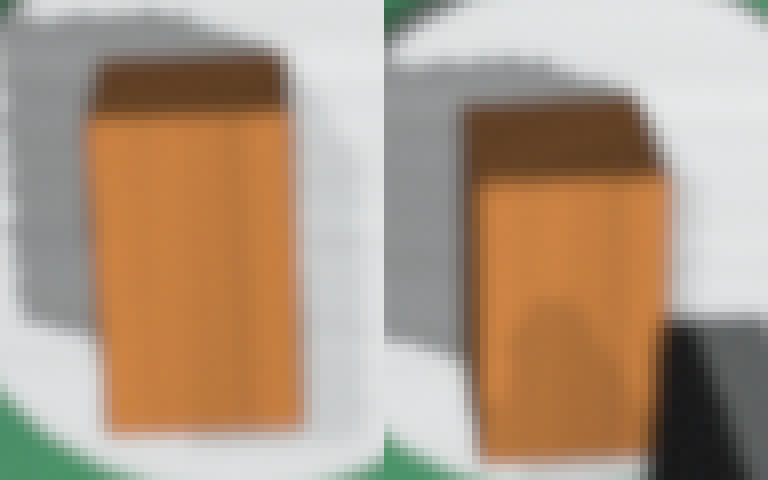

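The left crop shows the top face corners at (85,112), (293,105), (303,430) and (105,435). In the right crop they are at (478,180), (668,172) and (482,462). I'll triangulate these, and also get the tray corners from contours in both views.

Run:
```python
from h import *
import pickle
b,c,t=pickle.load(open("w2.pkl","rb"))
B=np.array([(85,112),(293,105),(105,435),(303,430)])/8+[224.5,172.5]; C=np.array([(94,180),(284,172),(98,462)])/8+[271.5,204.5]
for p,q in zip(B,C): print(tri(b,p,c,q))
P=plane(b,B,0.06); print(np.round(P,4),P.mean(0)); d=P[2]-P[0]; print("long",np.arctan2(d[1],d[0]),np.linalg.norm(d),np.linalg.norm(P[1]-P[0]))
for i in(b,c,t):
    H=i["hsv"]; u=project(i,[0.38,-0.249,0.02])[0]; x,y=np.int32(u); m=np.zeros(H.shape[:2],bool); k=40 if i is t else 75; m[max(y-k,0):y+k,max(x-k,0):x+k]=1
    s=(H[:,:,2]>105)&m; s=cv2.morphologyEx(s.astype(np.uint8),cv2.MORPH_CLOSE,np.ones((9,9)))
    q=max(blobs(s),key=cv2.contourArea); r=cv2.minAreaRect(plane(i,q,0.028)[:,:2].astype(np.float32)*1000); print(i["n"],"tray",np.round(r[0]),np.round(r[1]),r[2])
    ap=cv2.boxPoints(cv2.minAreaRect(q.astype(np.float32))); print(np.round(ap).tolist(), np.round(u))
```

```text
(array([ 0.47977341, -0.06616922,  0.06047241]), np.float64(8.456828257511312e-05))
(array([ 0.47007551, -0.03263086,  0.05794974]), np.float64(0.000641746888753504))
(array([ 0.53565965, -0.04764263,  0.06139586]), np.float64(0.0011096990570433833))
[[ 0.4799 -0.0661  0.06  ]
 [ 0.4692 -0.0327  0.06  ]
 [ 0.5369 -0.0478  0.06  ]
 [ 0.5264 -0.0142  0.06  ]] [ 0.5030748 -0.0402162  0.06     ]
long 0.31208594195483275 0.05987374304023082 0.035095854691529926
wrist tray [ 379. -245.] [128. 155.] 81.3967056274414
[[81.0, 119.0], [121.0, 19.0], [196.0, 49.0], [156.0, 148.0]] [135.  84.]
wrist tray [ 379. -248.] [125. 157.] 81.35611724853516
[[122.0, 155.0], [161.0, 55.0], [242.0, 87.0], [202.0, 187.0]] [180. 122.]
top tray [ 381. -309.] [ 76. 289.] 68.02354431152344
[[352.0, 278.0], [383.0, 194.0], [405.0, 203.0], [375.0, 286.0]] [360. 240.]
```

Run:
```python
from h import *
B=np.array([0.503,-0.040]); o=down(0.312+np.pi/2)
fingers.gripper_to(0.06,50); robot.reach([*B,0.16],o); print(robot.move_straight([*B,0.034],0.15,force_limit=15))
fingers.gripper_to(0.02,50); s=info()
if s["opening"]>0.03:
    robot.move_straight([*B,0.14],0.2); info()
    T=[0.380,-0.247]; robot.reach([*T,0.14],down(-0.15+np.pi/2)); s=info()
    if s["opening"]>0.03:
        print(robot.move_straight([*T,0.021],0.12,force_limit=8)); info()
        fingers.gripper_to(0.055,50); robot.move_straight([*T,0.16],0.25)
robot.reach([0.42,0.22,0.32],down(0.3+np.pi/2)); 
import pickle
a=cap("wrist"); robot.reach([0.40,0.32,0.32],down(0.3+np.pi/2)); b=cap("wrist"); t=cap("top"); sc=cap("scene"); pickle.dump((a,b,t,sc),open("w3.pkl","wb"))
im=np.vstack([np.hstack([a["color"],b["color"]]),np.hstack([t["color"],sc["color"]])])[:,:,::-1]
cv2.imwrite("pics/w3.png",cv2.resize(im,(800,600),interpolation=cv2.INTER_AREA)); info()
```

```text
False
t14.9 open 0.0352 gf 51.4 F [-0.9 -1.   5.9] tcp [ 0.504  -0.0402  0.0352]
t15.6 open 0.0352 gf 50.5 F [-0.9  0.7 -0.5] tcp [ 0.5022 -0.0398  0.1394]
t16.5 open 0.0352 gf 56.6 F [-0.1  0.1 -1.5] tcp [ 0.3801 -0.2464  0.1394]
False
t17.7 open 0.0350 gf 56.6 F [ 0.2 -0.6 -0.8] tcp [ 0.3806 -0.2472  0.0215]
t21.2 open 0.0548 gf 0.0 F [ 0.6  0.4 -0.4] tcp [0.4003 0.3188 0.3199]
```

View pics/w3.png

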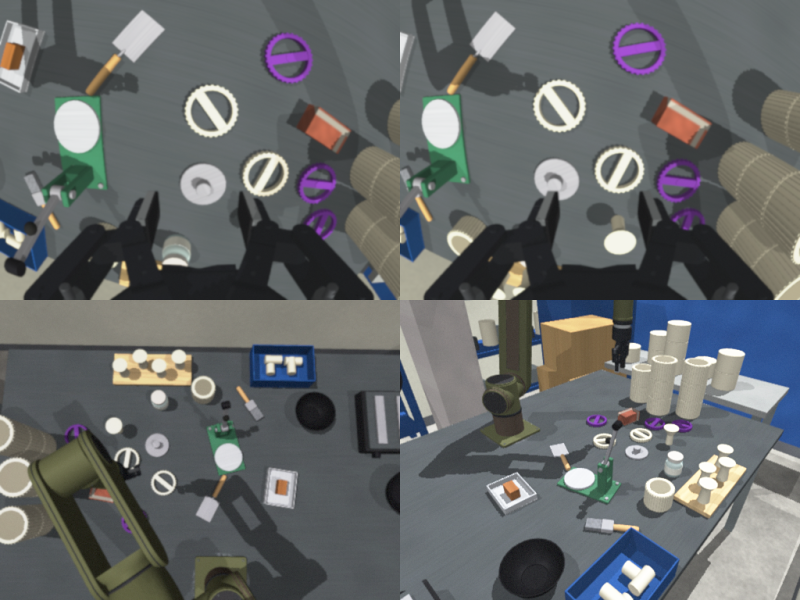

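The composite shows the block in the tray (bottom right quadrant, 512,490), the arm staying back, the platen clear at (78,127) top left, and the wheels at (211,111) and (265,174). Next is precise measurement of the wheels, platen and plate.

```bash
cat >> h.py <<'E'
def window(c,P,k=48):
    x,y=np.int32(project(c,P)[0]); m=np.zeros(c["hsv"].shape[:2],bool); m[max(y-k,0):y+k,max(x-k,0):x+k]=1; return m
def wheel(c,guess,z0,k=48):
    """centre on plane z0+0.014, radius, web yaw, ellipse centre px"""
    H=c["hsv"]; m=((H[:,:,2]>150)&(H[:,:,1]<70)&((H[:,:,0]<45)|(H[:,:,1]<12))&window(c,[*guess,z0+.014],k)).astype(np.uint8)
    cs,h=cv2.findContours(m,cv2.RETR_CCOMP,cv2.CHAIN_APPROX_NONE)
    i=max(range(len(cs)),key=lambda j:cv2.contourArea(cs[j]) if h[0][j][3]<0 else 0)
    k_,r=circ(plane(c,cs[i][:,0],z0+.014)); hs=sorted([cs[j] for j in range(len(cs)) if h[0][j][3]==i],key=cv2.contourArea)[-2:]
    yaw=None
    if len(hs)==2:
        u=[cv2.moments(q) for q in hs]; u=[(q["m10"]/q["m00"],q["m01"]/q["m00"]) for q in u]; d=np.diff(plane(c,u,z0+.014),axis=0)[0]; yaw=np.arctan2(d[1],d[0])
    return k_,r,yaw,cv2.fitEllipse(cs[i])[0]   # yaw = direction ACROSS the web
def disc(c,guess,z,k=48,vmin=120,smax=50):
    H=c["hsv"]; m=(H[:,:,2]>vmin)&(H[:,:,1]<smax)&window(c,[*guess,z],k)
    q=max(blobs(m),key=cv2.contourArea); k_,r=circ(plane(c,q,z)); return k_,r,cv2.fitEllipse(q)[0]
E
python3 - <<'E'
from h import *
import pickle
a,b,t,sc=pickle.load(open("w3.pkl","rb")); a0,b0,c0=pickle.load(open("w1.pkl","rb"))
for g in((.396,.238),(.490,.394)):
    r=[wheel(i,g,0) for i in(a,b)]
    for q in r: print(np.round(q[0],4),round(q[1],4),q[2])
    print("tri",tri(a,r[0][3],b,r[1][3]))
r=[]
for i in(a,b):
    q=disc(i,(.555,.27),0.008,vmin=110); r.append(q[2]); print("plate",q)
print("tri",tri(a,r[0],b,r[1])); r=[]
for i in(a,t):
    q=disc(i,PL[:2],.02,k=55 if i is a else 30,vmin=120); r.append(q[2]); print("platen",q)
print("tri",tri(a,r[0],t,r[1]))
E
```

```text
[0.3953 0.2372] 0.0514 2.4801769220726904
[0.3955 0.2365] 0.0516 2.484420425136805
tri (array([0.39498043, 0.23691276, 0.01121042]), np.float64(2.4754632470984643e-05))
[0.4897 0.3935] 0.0517 -1.686207741526118
[0.49  0.393] 0.052 -1.6855049814562417
tri (array([0.48875302, 0.392333  , 0.01210323]), np.float64(3.614233562442592e-05))
plate (array([0.55483674, 0.27084766]), np.float64(0.05186966339413673), (260.0247497558594, 235.87600708007812))
plate (array([0.55620006, 0.25938832]), np.float64(0.08089392357436469), (195.89208984375, 225.41754150390625))
tri (array([0.53379128, 0.26397394, 0.04115876]), np.float64(0.006039500355710091))
platen (array([ 0.50402091, -0.03245403]), np.float64(0.059240256395728365), (97.86039733886719, 161.4478759765625))
platen (array([ 0.50556404, -0.03078485]), np.float64(0.05836601963787738), (291.9344177246094, 200.67544555664062))
tri (array([ 0.50497068, -0.03193567,  0.01400088]), np.float64(0.0021464530933986373))
```

```bash
cat >> h.py <<'E'
def carry(p,yaw,zpick,pl,zplace,open_,w,force,yplace=PSI+np.pi/2,fl=6):
    """pick at p (TCP z=zpick), place at pl; returns False if the grip was missed or lost"""
    fingers.gripper_to(open_,force); robot.reach([*p,zpick+.13],down(yaw)); print("hit",robot.move_straight([*p,zpick],.15,force_limit=12))
    fingers.gripper_to(max(w-.012,0),force); s=info()
    if s["opening"]<w-.004: return False
    robot.move_straight([*p,zpick+.15],.15); s=info()
    if s["opening"]<w-.004: return False
    robot.reach([*pl,zplace+.14],down(yplace)); s=info()
    if s["opening"]<w-.004: return False
    robot.move_straight([*pl,zplace+.02],.15); print("hit",robot.move_straight([*pl,zplace],.04,force_limit=fl)); info()
    fingers.gripper_to(open_,force); robot.move_straight([*pl,zplace+.15],.2); return True
VIEW=[0.44,-0.05,0.30]
E
python3 - <<'E'
from h import *
import pickle
print(carry((.3953,.2369),2.482,.003,(.5045,-.032),.0245,.032,.018,40))
o=down(PSI+np.pi/2); robot.reach(VIEW,o); a=cap("wrist"); t=cap("top"); pickle.dump((a,t),open("w4.pkl","wb"))
for c,k in((a,70),(t,30)): print(wheel(c,(.5045,-.032),.02,k))
cv2.imwrite("pics/w4.png",np.hstack([a["color"],t["color"]])[:,:,::-1][:,::1])
cv2.imwrite("pics/w4.png",cv2.resize(cv2.imread("pics/w4.png"),(800,300)))
E
```

```text
hit True
t23.5 open 0.0061 gf 10.9 F [-1.8 -0.5 21.5] tcp [0.3974 0.2386 0.0161]
False
(array([ 0.49875881, -0.03419747]), np.float64(0.05473029656202762), None, (252.94239807128906, 199.0177459716797))
(array([ 0.50815935, -0.02348129]), np.float64(0.0494488697043816), None, (290.03790283203125, 199.1485595703125))
```

View pics/w4.png

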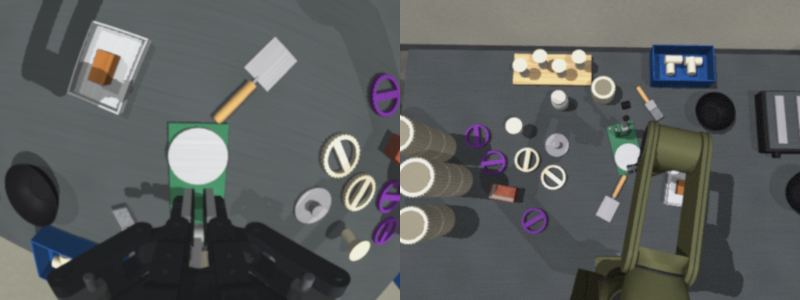

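The approach touched at 16 mm and the fingers closed above the web, so the wheel was not taken. It still lies flat at (340,156) left, and the platen is empty. I'll re-measure it and look at the fingers from a hover just above.

Run:
```python
from h import *
o=down(0.3+np.pi/2)
robot.reach([0.42,0.22,0.32],o); a=cap("wrist"); r=wheel(a,(.396,.238),0); print(r)
robot.reach([0.40,0.32,0.32],o); b=cap("wrist"); print(wheel(b,(.396,.238),0),wheel(b,(.49,.393),0))
fingers.gripper_to(0.034,40); p=r[0]; robot.reach([*p,.12],down(r[2]%np.pi)); robot.move_straight([*p,.035],.1); info()
c=cap("wrist"); cv2.imwrite("pics/w5.png",c["color"][:,:,::-1])
```

```text
(array([0.41804612, 0.27582733]), np.float64(0.044921838193085595), None, (289.2375183105469, 162.71786499023438))
(array([0.41832782, 0.27508469]), np.float64(0.04508313147493669), None, (223.84027099609375, 155.98638916015625)) (array([0.48936024, 0.39332769]), np.float64(0.05177088501869428), np.float64(-1.6844150013067614), (281.11297607421875, 217.04440307617188))Traceback (most recent call last):
  File "<stdin>", line 5, in <module>
TypeError: unsupported operand type(s) for %: 'NoneType' and 'float'
```

The wheel was knocked aside before the grasp. I'll re-measure it around its new place and verify in the same script, right before the pick.

Run:
```python
from h import *
s=info(); b=cap("wrist"); g=(.42,.275)
for _ in range(3): r=wheel(b,g,0); g=r[0]
print(r)
robot.reach([g[0]+.02,g[1]-.02,0.30],down(0.3+np.pi/2)); b=cap("wrist"); r=wheel(b,g,0); print(r)
if r[2] is not None and .049<r[1]<.053:
    p=r[0]
    if carry(p,r[2]%np.pi,.003,(.5045,-.032),.0245,.034,.018,40):
        robot.reach(VIEW,down(PSI+np.pi/2)); a=cap("wrist"); print(wheel(a,(.5045,-.032),.02,70))
        cv2.imwrite("pics/w5.png",a["color"][:,:,::-1])
```

```text
t27.2 open 0.0338 gf 0.0 F [ 0.8  0.3 -0.1] tcp [0.4002 0.3194 0.3201]
(array([0.41788117, 0.28006292]), np.float64(0.05169464818989736), np.float64(2.4809326201080655), (226.89651489257812, 156.3863983154297))
(array([0.41775402, 0.28068471]), np.float64(0.05145897791421228), np.float64(2.4819427943201067), (272.2579650878906, 146.96682739257812))
hit False
t29.9 open 0.0168 gf 40.2 F [ 0.1 -0.2  6. ] tcp [0.4187 0.2812 0.0042]
t31.0 open 0.0165 gf 39.3 F [ 0.9 -0.6 -1.5] tcp [0.417  0.2802 0.1521]
t32.3 open 0.0168 gf 39.3 F [ 0.3  0.1 -1.5] tcp [ 0.5042 -0.0311  0.1642]
hit True
t33.7 open 0.0167 gf 39.9 F [-0.   0.4  5. ] tcp [ 0.5041 -0.032   0.0242]
(array([ 0.49982843, -0.03216672]), np.float64(0.053524679814738976), np.float64(2.1898795533079087), (254.73193359375, 199.95729064941406))
```

Run:
```python
from h import *
robot.reach([.49,.36,0.30],down(0.3+np.pi/2)); b=cap("wrist"); r=wheel(b,(.49,.393),0); print(r)
if r[2] is not None and .049<r[1]<.053:
    if carry(r[0],r[2]%np.pi,.003,(.5045,-.032),.0405,.034,.018,40):
        robot.reach(VIEW,down(PSI+np.pi/2)); a=cap("wrist"); print(wheel(a,(.5045,-.032),.036,70))
        robot.reach([.47,.2,.32],down(0.3+np.pi/2)); d=cap("wrist"); t=cap("top")
        import pickle; pickle.dump((a,d,t),open("w6.pkl","wb"))
        z=lambda im:cv2.resize(im,(400,300),interpolation=cv2.INTER_AREA)
        x,y=np.int32(project(a,[.5045,-.032,.036])[0]); crop=cv2.resize(a["color"][y-60:y+60,x-80:x+80],(400,300),interpolation=cv2.INTER_CUBIC)
        cv2.imwrite("pics/w6.png",np.vstack([np.hstack([z(a["color"]),crop]),np.hstack([z(d["color"]),z(t["color"])])])[:,:,::-1])
info()
```

```text
(array([0.48976282, 0.39328593]), np.float64(0.051683964122630356), np.float64(-1.6839093489155894), (276.535400390625, 161.84744262695312))
hit False
t39.4 open 0.0165 gf 40.6 F [0.  0.2 6.4] tcp [0.4908 0.394  0.0045]
t40.6 open 0.0168 gf 39.8 F [-0.2 -0.1 -1.1] tcp [0.489  0.3927 0.1518]
t42.2 open 0.0164 gf 39.8 F [-0.1 -0.5 -1.7] tcp [ 0.5047 -0.0314  0.1803]
hit True
t43.6 open 0.0170 gf 40.5 F [0.5 0.6 5.1] tcp [ 0.5041 -0.032   0.0405]
(array([ 0.49891746, -0.03220077]), np.float64(0.05262185302326481), np.float64(1.683473442962543), (254.92657470703125, 203.2735595703125))
t46.5 open 0.0342 gf 0.0 F [-0.3  0.2 -0.2] tcp [0.47   0.1986 0.3195]
```

View pics/w6.png

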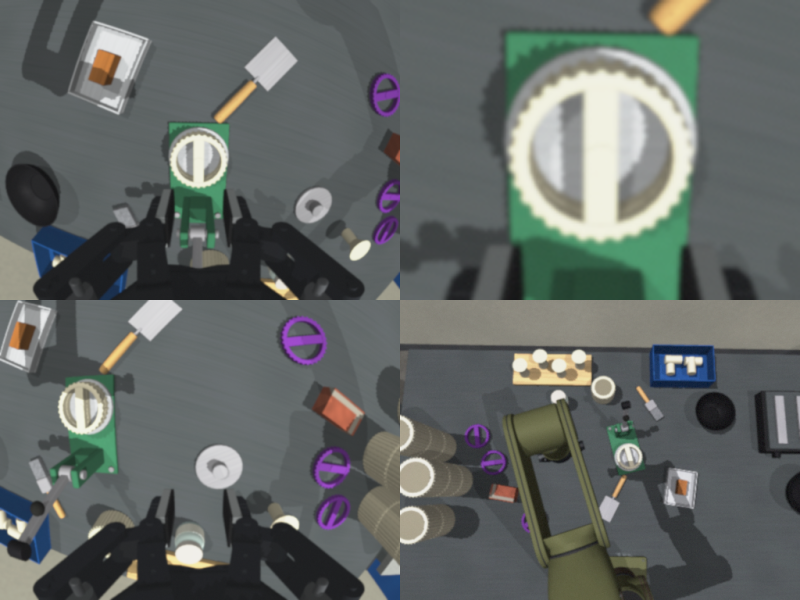

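Both wheels are stacked flat, with the rim concentric on the platen in the crop at (600,155). The plate is at (219,466) in the lower left view. I'll check the stack's centre with a stricter cream mask and measure the plate from two wrist positions.

Run:
```python
from h import *
import pickle
a,d,t=pickle.load(open("w6.pkl","rb"))
for c,k in((a,70),(d,60)):
    H=c["hsv"]; x,y=np.int32(project(c,[.5045,-.032,.05])[0]); m=(H[:,:,2]>150)&(H[:,:,1]>14)&(H[:,:,1]<80)&(H[:,:,0]>18)&(H[:,:,0]<45)&window(c,[.5045,-.032,.05],k)
    q=max(blobs(m),key=cv2.contourArea); hull=cv2.convexHull(q)[:,0]; print("wheel2",circ(plane(c,hull,.050)))
robot.reach([.47,.27,.30],down(0.3+np.pi/2)); e=cap("wrist")
robot.reach([.47,.31,.30],down(0.3+np.pi/2)); f=cap("wrist")
pc=[]
for c in(d,e,f):
    q=disc(c,(.5548,.2705),.006,k=50,vmin=105); H=c["hsv"]; print("plate",q)
    w=window(c,[.5548,.2705,.032],26); print(np.percentile(H[:,:,2][w],[5,50,95])); pc.append(q[2])
print(tri(d,pc[0],e,pc[1]),tri(e,pc[1],f,pc[2]))
pickle.dump((e,f),open("w7.pkl","wb"))
ims=[]
for c in(d,e):
    x,y=np.int32(project(c,[.5548,.2705,.02])[0]); ims.append(cv2.resize(c["color"][y-40:y+40,x-40:x+40],(400,400),interpolation=cv2.INTER_NEAREST)); print(x-40,y-40)
cv2.imwrite("pics/w7.png",np.hstack(ims)[:,:,::-1])
```

```text
wheel2 (array([ 0.50196521, -0.03305164]), np.float64(0.05198131140467041))
wheel2 (array([ 0.50210856, -0.03001037]), np.float64(0.05451783118928326))
plate (array([0.55530107, 0.26376552]), np.float64(0.09443281483053947), (276.0438537597656, 209.14442443847656))
[106. 207. 214.]
plate (array([0.55710881, 0.26807111]), np.float64(0.09162457932111963), (238.05044555664062, 203.18063354492188))
[113. 213. 217.]
plate (array([0.55964367, 0.26533231]), np.float64(0.09309471468185682), (212.56520080566406, 196.20872497558594))
[116. 217. 220.]
(array([ 0.56499636,  0.26948294, -0.0387988 ]), np.float64(0.002517953298092148)) (array([0.5473654 , 0.26686232, 0.01604806]), np.float64(0.0020936746373346462))
241 177
198 169
```

View pics/w7.png

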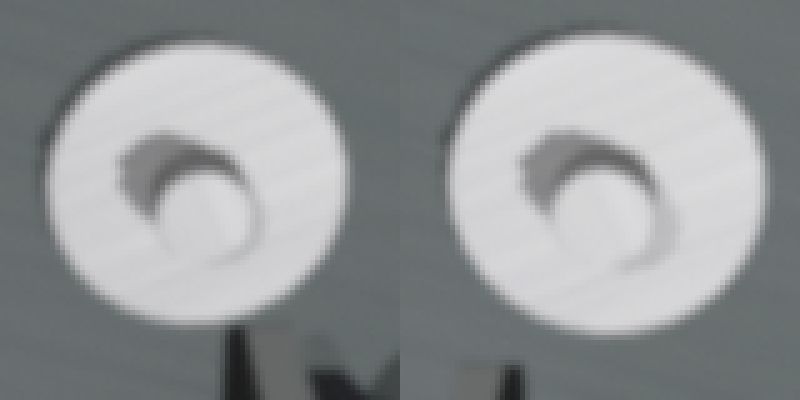

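The plate stands out bright. The knob top is at (205,217) in the left crop and (203,217) in the right. I'll mask above 170 for the disc, triangulate the knob, then pick and place.

Run:
```python
from h import *
import pickle
_,d,_=pickle.load(open("w6.pkl","rb")); e0,f=pickle.load(open("w7.pkl","rb"))
k1=np.array([205,217])/5+[240.5,176.5]; k2=np.array([203,217])/5+[197.5,168.5]
print("knob",tri(d,k1,e0,k2),plane(d,k1,.032),plane(e0,k2,.032))
robot.reach([.47,.25,.30],down(0.3+np.pi/2)); e=cap("wrist"); q=[disc(c,(.5548,.2705),.008,k=50,vmin=170) for c in(d,e)]; print(q[0],q[1],tri(d,q[0][2],e,q[1][2]))
p=q[1][0]
if .048<q[1][1]<.053:
    yaw=PSI+np.pi/2
    ok=carry(p,yaw,.012,(.5045,-.032),.0645,.055,.032,70,fl=7); print(ok)
    if ok:
        robot.reach(VIEW,down(yaw)); a=cap("wrist"); t=cap("top"); pickle.dump((a,t),open("w8.pkl","wb"))
        print(disc(a,(.5045,-.032),.06,k=70,vmin=170,smax=14),disc(t,(.5045,-.032),.06,k=30,vmin=150,smax=14))
        x,y=np.int32(project(a,[.5045,-.032,.06])[0]); cv2.imwrite("pics/w8.png",cv2.resize(a["color"][y-70:y+70,x-90:x+90,::-1],(720,560)))
info()
```

```text
knob (array([0.55366396, 0.26987084, 0.03227808]), np.float64(0.00018524164907705488)) [[0.55386841 0.26994963 0.032     ]] [[0.55367552 0.26987655 0.032     ]]
(array([0.55399186, 0.27000041]), np.float64(0.048572927106187255), (280.0624694824219, 213.25564575195312)) (array([0.55400677, 0.27052695]), np.float64(0.04874163182408999), (252.62203979492188, 208.74114990234375)) (array([ 0.55573054,  0.27102442, -0.00134272]), np.float64(2.663653552412118e-05))
hit False
t50.2 open 0.0296 gf 68.7 F [ 0.3 -0.2  4.9] tcp [0.5549 0.2708 0.0136]
t51.3 open 0.0297 gf 69.3 F [-0.3  0.2 -3.3] tcp [0.5531 0.2701 0.1608]
t52.5 open 0.0295 gf 69.4 F [-0.6  0.2 -3.6] tcp [ 0.5049 -0.0312  0.2043]
hit True
t53.9 open 0.0296 gf 70.4 F [-0.5  0.7  6.2] tcp [ 0.5044 -0.032   0.0656]
True
(array([ 0.49748513, -0.03212092]), np.float64(0.050709555513774346), (255.3426513671875, 205.10377502441406)) (array([ 0.50554816, -0.02059836]), np.float64(0.048165640668738116), (289.9178466796875, 198.871826171875))
t55.8 open 0.0553 gf 0.0 F [-0.1  0.9  0.1] tcp [ 0.4396 -0.0498  0.2983]
```

View pics/w8.png

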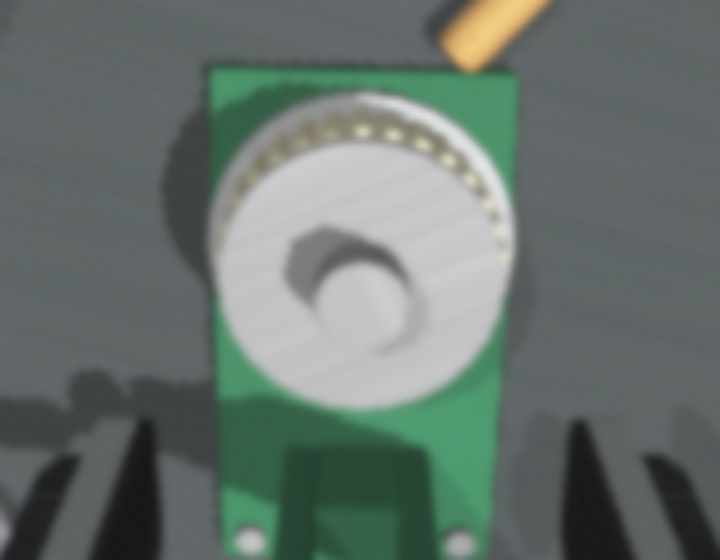

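The plate sits flat on the stack with its rim concentric and the knob top at (362,303) in the crop. I'll check its centre from the knob and a second view, and then bring the arm down.

Run:
```python
from h import *
import pickle
a,t=pickle.load(open("w8.pkl","rb")); x,y=np.int32(project(a,[.5045,-.032,.06])[0])
kp=np.array([362,303])/4+[x-90.5,y-70.5]; print("knob",plane(a,kp,.084))
yaw=PSI+np.pi/2
robot.reach([0.48,-0.12,0.30],down(yaw)); b=cap("wrist"); H=b["hsv"]
m=(H[:,:,2]>170)&(H[:,:,1]<12)&window(b,[.5045,-.032,.06],45); q=max(blobs(m),key=cv2.contourArea); print(circ(plane(b,cv2.convexHull(q)[:,0],.06)))
x,y=np.int32(project(b,[.5045,-.032,.06])[0]); x,y=max(x,60),max(y,50); print(x,y)
cv2.imwrite("pics/w9.png",cv2.resize(b["color"][y-50:y+50,x-60:x+60,::-1],(720,600)))
```

```text
knob [[ 0.50159199 -0.03296949  0.084     ]]
(array([ 0.49837391, -0.03295774]), np.float64(0.05155042353681962))
311 197
```

View pics/w9.png

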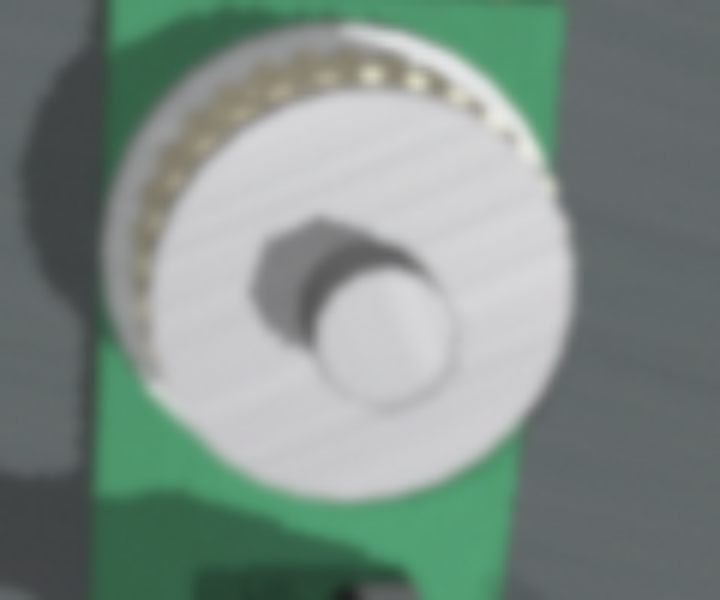

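The knob top is at (386,338), consistent with a centred plate to about 3 mm. I'll triangulate the knob and bring the arm down.

Run:
```python
from h import *
import pickle
a,t=pickle.load(open("w8.pkl","rb")); x,y=np.int32(project(a,[.5045,-.032,.06])[0])
kp=np.array([362,303])/4+[x-90.5,y-70.5]; b=cap("wrist"); print("knob",tri(a,kp,b,np.array([386,338])/6+[250.5,146.5]))
o=down(PSI+np.pi/2); fingers.gripper_to(.06,40); g=grip_at(1.79)
robot.reach([.44,-.05,.40],o); robot.reach(g+OFF+[0,0,.09],o); print("hit",robot.move_straight(g+OFF,.12,force_limit=12)); info()
fingers.gripper_to(.015,40); s=info()
if .022<s["opening"]<.034:
    for th in [*np.linspace(1.79,0.1,14)[1:],-0.02]:
        robot.move_straight(grip_at(th)+OFF,.2); s=info()
        if s["opening"]<.022 or np.linalg.norm(s["force"])>35: break
    c=cap("scene"); cv2.imwrite("pics/w10.png",cv2.resize(c["color"][150:300,130:330,::-1],(800,600)))
```

```text
knob (array([ 0.50042801, -0.03312138,  0.08891455]), np.float64(0.0016420765626158171))
hit False
t58.9 open 0.0598 gf 0.0 F [-0.2 -0.2  0.2] tcp [0.6431 0.0067 0.2731]
t59.3 open 0.0274 gf 40.4 F [ 0.  -5.   1.2] tcp [0.6439 0.0046 0.2735]
t59.5 open 0.0273 gf 40.7 F [ 2.9 -5.1  2.3] tcp [ 0.6223 -0.0011  0.277 ]
t59.8 open 0.0271 gf 40.7 F [ 2.  -4.4  6.2] tcp [ 0.6005 -0.0069  0.2777]
t60.1 open 0.0272 gf 40.7 F [ 0.8 -5.4  7.6] tcp [ 0.5785 -0.0126  0.2754]
t60.4 open 0.0275 gf 41.2 F [-2.2 -3.6  8.9] tcp [ 0.5567 -0.0184  0.2701]
t60.6 open 0.0276 gf 42.1 F [-2.4 -3.3  9.3] tcp [ 0.5354 -0.024   0.2616]
t60.9 open 0.0275 gf 43.3 F [-4.3 -3.1  9.3] tcp [ 0.5153 -0.0292  0.2502]
t61.1 open 0.0273 gf 45.0 F [-4.7 -2.8  7.3] tcp [ 0.497  -0.034   0.2362]
t61.4 open 0.0273 gf 47.0 F [-5.5 -2.1  5.6] tcp [ 0.481  -0.0382  0.2202]
t61.7 open 0.0274 gf 49.3 F [-5.8 -1.8  5.3] tcp [ 0.4673 -0.0418  0.2024]
t62.0 open 0.0274 gf 50.8 F [-5.9 -0.1  3.4] tcp [ 0.4561 -0.0447  0.1831]
t62.2 open 0.0272 gf 52.2 F [-5.   1.8  2.2] tcp [ 0.4475 -0.047   0.1625]
t62.5 open 0.0280 gf 53.5 F [-6.2  3.8 -0.3] tcp [ 0.4413 -0.0486  0.1408]
t62.8 open 0.0274 gf 54.9 F [-5.5  4.7  1. ] tcp [ 0.4378 -0.0495  0.1185]
t63.0 open 0.0278 gf 55.6 F [-6.2  4.3  0.7] tcp [ 0.4371 -0.0497  0.0976]
```

View pics/w10.png

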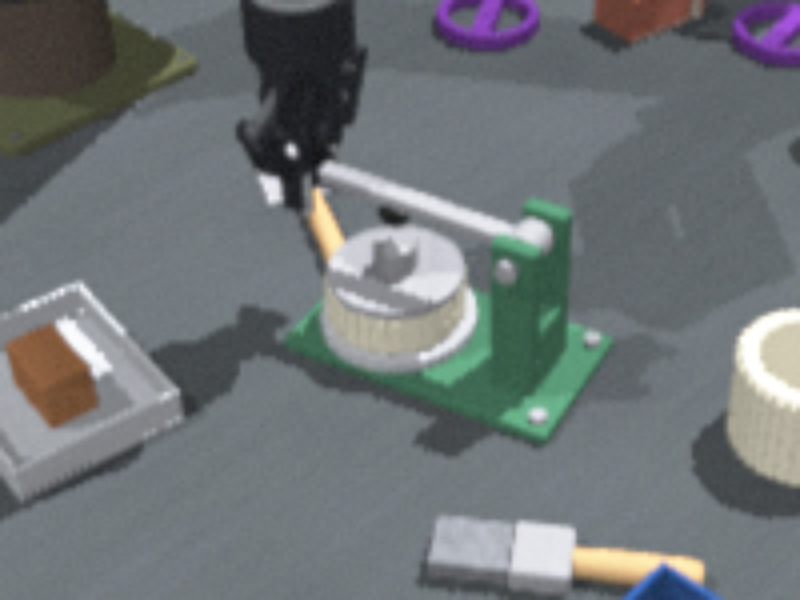

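The stack is neat and the arm is held just above it, with the foot at (392,213) over the knob at (395,255). I'll lower the last few millimetres gently, release, withdraw and let it settle.

Run:
```python
from h import *
print("hit",robot.move_straight(grip_at(-0.10)+OFF,.03,force_limit=5)); info()
fingers.gripper_to(.06,40); robot.sleep(1.5); s=info()
robot.move_straight(s["tool_pos"]+[0,0,.12],.15); robot.reach([.42,.12,.32],down(PSI+np.pi/2)); robot.sleep(4)
g=[]
for i in range(2):
    c=cap("scene"); g.append(c["color"].astype(int)); robot.sleep(2)
print("moved px",(abs(g[0]-g[1])[150:300,130:330].max(2)>40).sum()); info()
w=cap("wrist")
im=[cv2.resize(c["color"][150:300,130:330],(400,300)), cv2.resize(w["color"],(400,300))]
cv2.imwrite("pics/w11.png",np.hstack(im)[:,:,::-1])
```

```text
hit False
t63.7 open 0.0276 gf 55.7 F [-6.1  4.   0.3] tcp [ 0.4378 -0.0495  0.084 ]
t65.6 open 0.0599 gf 0.0 F [-0.8 -0.4  0.2] tcp [ 0.4385 -0.0508  0.0835]
moved px 0
t75.5 open 0.0601 gf 0.0 F [0.2 0.2 0.1] tcp [0.42 0.12 0.32]
```

View pics/w11.png

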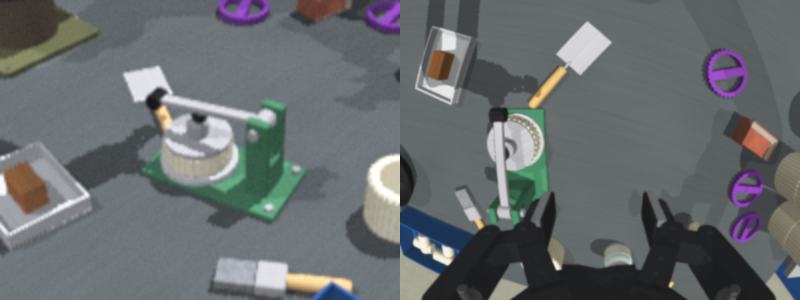

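The arm is down with its foot on the knob at (198,120), the stack is flat, the block is in the tray, nothing is moving and the robot is clear. I'm handing in.

```bash
python3 -c "
from bench import ticket; print(ticket.hand_in())"
```

```text
the job is handed in; nothing more can be done
None
```

The job is handed in but no verdict came back: in the last pictures the block is in the tray, both wax wheels and the pressure plate are stacked on the platen about 3 mm off centre by my measurements, and the arm's foot rests on the knob.

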